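# Put the impact sockets back in their fitted rack

## Task

Move the four impact sockets from the green pin rail to the row of wooden blocks, each into the recess made for its size: the smallest socket in the smallest recess, and so on up to the largest in the largest. Each must stand upright on the floor of its recess; set them down rather than dropping them, and leave the jar and the screwdriver where they are.

Things in the scene. Friction and masses are not known exactly. Their poses are not given: they have to be found in the camera images.
- socket_a_center (a point): Centre (half-way up) of the smallest of 4 loose impact sockets: upright bare steel tube, 24 mm across, 80 mm tall, bore 15 mm, about 180 g; z along the tube. Starts on the green rail (345 x 70 mm, top 20 mm above the bench) over a pin 7 mm across, 15 mm high: lift straight up 20 mm to clear it. Row of 4 in any order, 85 mm apart; y along the row, x across it.
- socket_b_center (a point): Centre (half-way up) of the second smallest of 4 loose impact sockets: upright bare steel tube, 34 mm across, 84 mm tall, bore 22 mm, about 330 g; z along the tube. Starts on the green rail (345 x 70 mm, top 20 mm above the bench) over a pin 7 mm across, 15 mm high: lift straight up 20 mm to clear it. Row of 4 in any order, 85 mm apart; y along the row, x across it.
- socket_c_center (a point): Centre (half-way up) of the second largest of 4 loose impact sockets: upright bare steel tube, 44 mm across, 88 mm tall, bore 30 mm, about 500 g; z along the tube. Starts on the green rail (345 x 70 mm, top 20 mm above the bench) over a pin 7 mm across, 15 mm high: lift straight up 20 mm to clear it. Row of 4 in any order, 85 mm apart; y along the row, x across it.
- socket_d_center (a point): Centre (half-way up) of the largest of 4 loose impact sockets: upright bare steel tube, 56 mm across, 92 mm tall, bore 40 mm, about 700 g; z along the tube. Starts on the green rail (345 x 70 mm, top 20 mm above the bench) over a pin 7 mm across, 15 mm high: lift straight up 20 mm to clear it. Row of 4 in any order, 85 mm apart; y along the row, x across it.
- block_a: Fixed wooden block 81 x 81 x 20 mm with the smallest recess, 36 mm across, 10 mm deep, dark floor, for the 24 mm socket. Origin: centre of its underside; recess floor 10 mm above it (20 mm above the bench, level with the rail's top). Row of 4 in any order, 85 mm apart, on a 10 mm board; y along the row. Grip sockets at the centre or higher so the fingers stay above the block.
- block_b: Fixed wooden block 81 x 81 x 20 mm with the second smallest recess, 46 mm across, 10 mm deep, dark floor, for the 34 mm socket. Origin: centre of its underside; recess floor 10 mm above it (20 mm above the bench, level with the rail's top). Row of 4 in any order, 85 mm apart, on a 10 mm board; y along the row. Grip sockets at the centre or higher so the fingers stay above the block.
- block_c: Fixed wooden block 81 x 81 x 20 mm with the second largest recess, 56 mm across, 10 mm deep, dark floor, for the 44 mm socket. Origin: centre of its underside; recess floor 10 mm above it (20 mm above the bench, level with the rail's top). Row of 4 in any order, 85 mm apart, on a 10 mm board; y along the row. Grip sockets at the centre or higher so the fingers stay above the block.
- block_d: Fixed wooden block 81 x 81 x 20 mm with the largest recess, 68 mm across, 10 mm deep, dark floor, for the 56 mm socket. Origin: centre of its underside; recess floor 10 mm above it (20 mm above the bench, level with the rail's top). Row of 4 in any order, 85 mm apart, on a 10 mm board; y along the row. Grip sockets at the centre or higher so the fingers stay above the block.
- grease_jar_center (a point): Bystander: a closed jar, 72 mm across and 85 mm tall, standing on the bench beside the work; centre of the jar, half-way up. Leave alone.
- screwdriver_grip (a point): Bystander: a red-handled screwdriver, about 200 mm long, lying on the bench beside the work; point in the middle of its handle. Leave alone.

How it is judged:
By the outcome, as a careful person would: the job done as asked, in the order asked, and still so for the second after the job is handed in, with the robot touching nothing.
It also fails if it takes over 112 s, if anything falls off the work surface, if the arm or the gripper's body presses on something with over 40 N, if the wrist force passes 120 N, or if a joint passes its speed limit or range.

## Robot

A 6-joint arm with a two-finger parallel gripper is mounted at the origin on the work surface. World frame = base frame: x ahead of the robot, y to its left, z up, the work surface at z = 0. Lengths are in m, angles in rad, forces in N, time in s.
With the tool pointing down it reaches from about 0.425 to 0.95 m from the base axis. Payload 3.5 kg.
Tool frame: the origin (TCP) lies midway between the tips of the shut fingers; the grasp point (between the pads) lies 19 mm behind it; z points along the fingers, y is the line along which they close (so a half turn about z gives the same grasp; the last joint's range is limited). The gripper opens to 85 mm and grips with 20 to 120 N. Pads are 22 mm wide; open, the fingers measure 114 mm over their backs; the gripper's body (76 mm by 85 mm) begins 54 mm behind the grasp point. The pads swing forward as they close: fully open they stand 13 mm farther back than shut.
Start: joints at [1.074, 0.286, 1.577, -0, 1.279, -0.15], TCP at [0.229, 0.635, 0.21] pointing down, gripper open.
Joint ranges: [-2.77, 2.77], [-0.9, 2.22], [0.21, 2.48], [-1.53, 4.67], [0.24, 2.81], [-2.84, 2.84]. Speed limits (rad/s): [2.79, 2.79, 3.14, 3.14, 3.14, 3.14].

## Interface

Orientations are given as a unit quaternion [x, y, z, w].
In Python, from plant import ctrl, cams, order gives the robot as it stands.
- The arm moves only by the tool move_arm, never from a script. Its argument "plan" is one flat list of numbers, 7 for each row, row after row: the shift along the world's x, y, z in mm, then the turn, a rotation vector about the world's x, y, z in degrees, then the finger opening in mm, from 0 to 85.4. A call has 1 to 12 rows; each row shifts and turns the commanded pose from where the row before left it; what a row does not reach is not made up. A row lasts 1/10 s, in which the tool goes at most 50 mm and 8.59 degrees, less where a joint would pass 70% of its speed; a pose out of reach is approached as far as the arm can. A call is refused whole if a number of a shift passes 50 or a number of a turn 8.59, either way. A call with a gripper value outside its range is refused whole. The fingers move at their own pace and stop on an object; "newtons" is the grip in N (left out, the last holds). Time passes only in rows, so rows that do not move let the fingers close. It gives the time, the measured TCP pose, the force, the opening and the grip force at its end, in the units of the state.
- ctrl.get_state(): the state, without advancing time (a new reading comes with each control period).
- cams.read_camera(name): name is "side" or "top"; returns a dict with "color" (480x640x3 uint8, red, green, blue), "fov_y" (degrees; the focal length in pixels is half the picture's height over the tangent of half this angle, whatever the lens; pixels are square), "cx", "cy" (the principal point, pixels), "k1" (the pictures are not rectified: a ray, as slopes to the right and down, at radius r is drawn at 1 + k1 r^2 times it, then the intrinsics apply), "origin" and "orientation" of the camera in the world. Camera axes: x right, y up, looking along -z (the intrinsics and any distortion apply to the point x, -y, -z); pixel columns grow to the right and rows downward; lengths in m; the calibration is good to about 2 mm. A picture is of the moment at which its call begins. There is no depth.
- order.sign_off(): hands the job in; it is judged then, once.
The state is a dict: "time": time; "qpos": joint angles; "dq": joint speeds; "joint_efforts": joint torques, N m; "eef_pos": TCP position; "tcp_rot": TCP orientation; "contact_force": force on the tool from outside, world axes, zero at the start; "wrist_torque": the same for the moment, N m; "opening": opening from 0.0 (shut) to 1.0 (fully open); "finger_force": force on a finger pad.
Only numpy, scipy, OpenCV 4.12 (cv2) and the standard library are available. Lean on these libraries where they do the work, as an engineer would, in place of code of your own. Each camera call takes 0.05 s, during which the arm holds its last target. There are 200 camera calls.

## Working session

There is one attempt and no reset: what is moved stays moved. The work goes in short steps, Python scripts to look and compute and a tool call to move; the robot and the scene stay as the last step left them, time stands still between calls to the robot, and variables do not carry over. Pictures are saved under pics/ and viewed, at most 14 in all, crops included, and the job is handed in when it is done.

Besides the shell and the picture viewer there is one more tool, called after ">>>" as a command line: name --argument value ..., lists and objects as JSON in quotes. move_arm: Moves the arm, as the interface text tells. Its arguments: {"type":"object","properties":{"plan":{"type":"array","items":{"type":"number"}},"newtons":{"type":"number"}},"required":["plan"]}

```bash
ls; mkdir -p pics; python3 - <<'E'
from plant import ctrl,cams
import cv2
for n in("top","side"):
    d=cams.read_camera(n); cv2.imwrite(f"pics/{n}0.png",d["color"][:,:,::-1])
    print({k:v for k,v in d.items() if k!="color"})
print(ctrl.get_state())
E
```

```text
pics
{'fov_y': 49.04859735864608, 'cx': 312.4879968113041, 'cy': 240.09148841494752, 'k1': -0.06385444657235229, 'origin': array([ 0.46421078, -0.01478781,  1.11589969]), 'orientation': array([-0.02179491,  0.02579701,  0.71467361, -0.69864235])}
{'fov_y': 54.68187687567001, 'cx': 308.4449470822253, 'cy': 236.82878188740403, 'k1': 0.008098397961668988, 'origin': array([ 0.37356473, -0.81317015,  0.93696515]), 'orientation': array([ 0.36473227, -0.03847397, -0.08265565,  0.9266381 ])}
{'time': 0.1, 'qpos': array([ 1.07401497e+00,  2.87138100e-01,  1.57801778e+00,  8.49765154e-06,
        1.27857423e+00, -1.49985512e-01]), 'dq': array([ 0.00024178, -0.00059144, -0.00436996, -0.00042596, -0.00061586,
        0.0021413 ]), 'joint_efforts': array([ 9.53725139e-04, -4.07295728e+01, -2.93699437e+01, -1.52204693e-04,
        3.42012318e-03, -1.26374619e-05]), 'eef_pos': array([0.22908166, 0.63427134, 0.20835179]), 'tcp_rot': array([ 1.72531419e-01,  9.85003435e-01, -1.01203614e-03, -3.43472277e-04]), 'contact_force': array([ 0.08724885,  0.95637497, -0.54099848]), 'wrist_torque': array([ 0.04815722,  0.0137397 , -0.05196443]), 'finger_force': 0.0, 'opening': 1.0004833678930554}
```

View pics/top0.png

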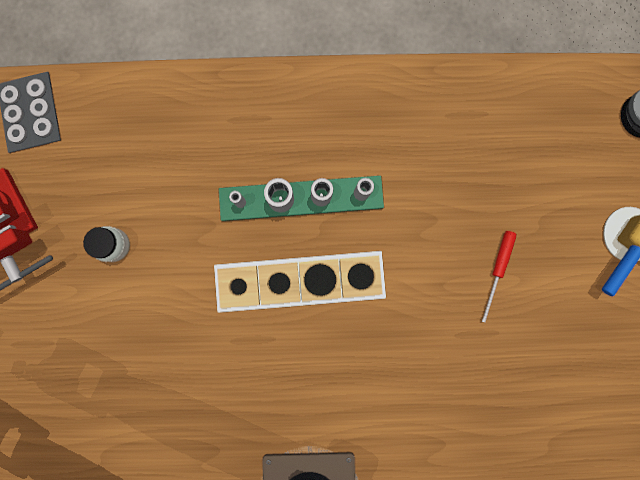

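View pics/side0.png

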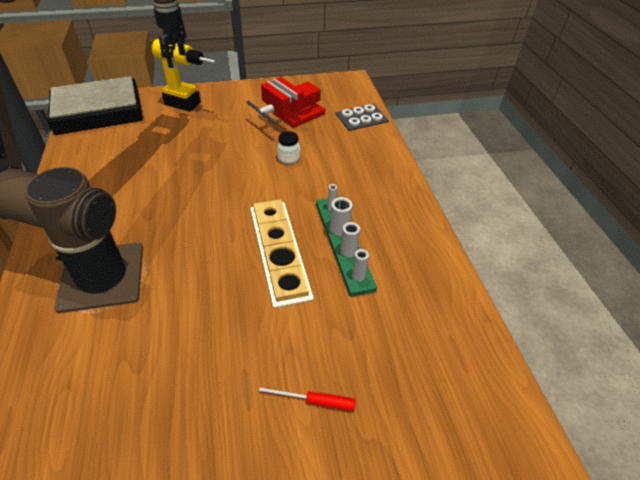

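The top view shows the sockets, left to right (+y to −y), as a (235,197), d (278,192), c (321,189), b (365,186). The recesses are a (238,287), b (279,283), d (320,280), c (361,277). The jar is at (105,244) and the screwdriver at (500,265), both clear of the work. In the side view the rows run y-wise with the sockets on the far (+x) side. Next I rectify the top image at the relevant heights to get positions.

```bash
cat > h.py <<'E'
import numpy as np, cv2
from scipy.spatial.transform import Rotation as R
from plant import ctrl, cams
def cam(n):
    d=cams.read_camera(n); f=240/np.tan(np.radians(d["fov_y"]/2))
    d["K"]=np.array([[f,0,d["cx"]],[0,f,d["cy"]],[0,0,1.]])
    d["M"]=np.diag([1,-1,-1.])@R.from_quat(d["orientation"]).as_matrix().T
    d["D"]=np.array([d["k1"],0,0,0]); return d
def proj(d,P):
    return cv2.projectPoints(np.asarray(P,float).reshape(-1,1,3),cv2.Rodrigues(d["M"])[0],-d["M"]@d["origin"],d["K"],d["D"])[0][:,0]
def ground(d,uv,z):
    p=cv2.undistortPoints(np.asarray(uv,float).reshape(-1,1,2),d["K"],d["D"])[:,0]
    r=np.c_[p,np.ones(len(p))]@d["M"]
    return d["origin"]+r*((z-d["origin"][2])/r[:,2])[:,None]
def ortho(d,z,x1,y1,w,h,s=.0005):   # row0=x1 (far), col0=y1 (left), s m per px
    c,r=np.meshgrid(np.arange(w),np.arange(h))
    P=np.stack([x1-r*s,y1-c*s,np.full(c.shape,z)],-1)
    m=proj(d,P).reshape(h,w,2).astype(np.float32)
    return cv2.remap(d["color"],m[...,0],m[...,1],cv2.INTER_CUBIC)
E
python3 - <<'E'
from h import *
d=cam("top")
uvs=dict(a=(235,197),d=(278,192),c=(321,189),b=(365,186)); H=dict(a=.08,b=.084,c=.088,d=.092); D=dict(a=24,b=34,c=44,d=56)
tiles=[]
for k in "adcb":
    P=ground(d,[uvs[k]],.02+H[k])[0]; im=ortho(d,.02+H[k],P[0]+.05,P[1]+.05,200,200)
    g=cv2.GaussianBlur(cv2.cvtColor(im,cv2.COLOR_RGB2GRAY),(5,5),0)
    c=cv2.HoughCircles(g,cv2.HOUGH_GRADIENT_ALT,1,30,param1=100,param2=.5,minRadius=D[k]-6,maxRadius=D[k]+6)
    print(k,P.round(4)); 
    if c is not None:
        for q in c[0][:2]: print("   ",P[0]+.05-q[1]*.0005,P[1]+.05-q[0]*.0005,"dia",q[2]); cv2.circle(im,(int(q[0]),int(q[1])),int(q[2]),(255,0,0),1)
    tiles.append(im)
# recesses
hsv=cv2.cvtColor(d["color"],cv2.COLOR_RGB2HSV); g=cv2.cvtColor(d["color"],cv2.COLOR_RGB2GRAY)
n,l,st,ce=cv2.connectedComponentsWithStats(((g<60)*255).astype(np.uint8))
for s,c in zip(st[1:],ce[1:]):
    if 215<c[0]<385 and 250<c[1]<312 and s[4]>50: print("recess",c.round(1),s[4],ground(d,[c],.02)[0].round(4))
m=cv2.inRange(hsv,(65,60,40),(95,255,255)); q=np.argwhere(m)[:,::-1].astype(np.float32); q=q[(q[:,0]>210)&(q[:,0]<390)&(q[:,1]>170)&(q[:,1]<225)]
r=cv2.boxPoints(cv2.minAreaRect(q)); print("rail",ground(d,r,.02)[:,:2].round(4), ground(d,[r.mean(0)],.02).round(4))
o=ortho(d,.03,.47,.21,800,200)
cv2.imwrite("pics/o1.png",cv2.vconcat([cv2.hconcat(tiles),o])[:,:,::-1])
E
```

```text
a [0.6202 0.1277 0.1   ]
    0.6196682269520408 0.12670562493253884 dia 22.979378
d [0.6261 0.043  0.112 ]
    0.6261115522139491 0.04452627173134127 dia 55.7912
c [ 0.6308 -0.04    0.108 ]
    0.6302553656935549 -0.04049758605054951 dia 44.750233
    0.6067553664982176 -0.03099758542470074 dia 43.48674
b [ 0.6355 -0.1258  0.104 ]
    0.6349849088093453 -0.12581967982518377 dia 34.716503
    0.6104849075874501 -0.10981968092786969 dia 30.092112
recess [319.8 279.5] 772 [ 0.4556 -0.0351  0.02  ]
recess [360.5 276. ] 512 [ 0.4608 -0.12    0.02  ]
recess [278.9 283. ] 343 [0.4504 0.0499 0.02  ]
recess [238.1 286.2] 198 [0.4454 0.1349 0.02  ]
rail [[ 0.6527  0.1747]
 [ 0.6724 -0.169 ]
 [ 0.603  -0.1721]
 [ 0.5836  0.17  ]] [[0.6277 0.0011 0.02  ]]
```

View pics/o1.png

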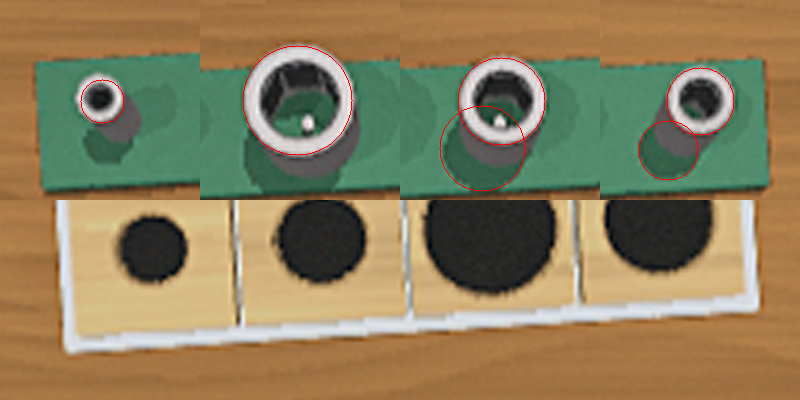

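Measurements (x, y in m):

| Size | Socket | Recess |
|---|---|---|
| a | .6197, .1267 | .4454, .1349 |
| b | .6350, −.1258 | .4504, .0499 |
| c | .6303, −.0405 | .4608, −.1200 |
| d | .6261, .0445 | .4556, −.0351 |

The picture confirms the circle fits on the socket rims and clean dark recess discs. Both rows are yawed +3.46°, so the tool has to turn −66.6°.

>>> move_arm --plan '[30,-39,0,0,0,-5.55,85,30,-39,0,0,0,-5.55,85,30,-39,0,0,0,-5.55,85,30,-39,0,0,0,-5.55,85,30,-39,0,0,0,-5.55,85,30,-39,0,0,0,-5.55,85,30,-39,0,0,0,-5.55,85,30,-39,0,0,0,-5.55,85,30,-39,0,0,0,-5.55,85,30,-39,0,0,0,-5.55,85,30,-39,0,0,0,-5.55,85,30,-39,0,0,0,-5.55,85]' --newtons 60

```text
time: 1.35
eef_pos: [0.5901, 0.165, 0.2094]
tcp_rot: [0.687, 0.727, -0.0, -0.0]
contact_force: [0.8, 1.0, 0.2]
opening: 0.994
finger_force: 0.0
```

>>> move_arm --plan '[15,-20,0,0,0,0,85,15.7,-20.3,0,0,0,0,85,0,0,0,0,0,0,85,0,0,0,0,0,0,85,0,0,0,0,0,0,85]'

```text
time: 1.85
eef_pos: [0.6194, 0.1273, 0.2093]
tcp_rot: [0.685, 0.729, -0.0, -0.0]
contact_force: [0.4, -1.1, 0.2]
opening: 0.992
finger_force: 0.0
```

>>> move_arm --plan '[0,0,-40,0,0,0,85,0,0,-40,0,0,0,85,0,0,-40,0,0,0,85,0,0,-25,0,0,0,85,0,0,-15,0,0,0,85,0,0,0,0,0,0,85,0,0,0,0,0,0,85,0,0,0,0,0,0,20,0,0,0,0,0,0,20,0,0,0,0,0,0,20,0,0,0,0,0,0,20,0,0,0,0,0,0,20]'

```text
time: 3.05
eef_pos: [0.6204, 0.1264, 0.0504]
tcp_rot: [0.685, 0.729, 0.0, 0.0]
contact_force: [-0.5, 0.2, 2.4]
opening: 0.256
finger_force: 58.2
```

>>> move_arm --plan '[0,0,0,0,0,0,15,0,0,0,0,0,0,15,0,0,0,0,0,0,15,0,0,0,0,0,0,15]'

```text
time: 3.45
eef_pos: [0.6204, 0.1265, 0.0503]
tcp_rot: [0.685, 0.729, 0.0, 0.0]
contact_force: [-1.3, 0.3, 5.6]
opening: 0.258
finger_force: 58.7
```

>>> move_arm --plan '[0,0,10,0,0,0,15,0,0,15,0,0,0,15,0,0,25,0,0,0,15,0,0,15,0,0,0,15,-14.3,0.7,0,0,0,0,15,-30,1.5,0,0,0,0,15,-40,2,0,0,0,0,15,-40,2,0,0,0,0,15,-35,1.5,0,0,0,0,15,-15,0.5,0,0,0,0,15,0,0,0,0,0,0,15,0,0,0,0,0,0,15]'

```text
time: 4.65
eef_pos: [0.4466, 0.1348, 0.1155]
tcp_rot: [0.685, 0.729, 0.001, 0.001]
contact_force: [-0.4, 0.5, -1.3]
opening: 0.258
finger_force: 58.9
```

```bash
python3 - <<'E'
from h import *
a=cam("top");b=cam("side");s=ctrl.get_state();print(s["opening"],s["finger_force"],s["eef_pos"])
cv2.imwrite("pics/p1.png",cv2.hconcat([a["color"][150:350,180:420],b["color"][120:320,200:420]])[:,:,::-1])
E
```

```text
0.25544347818876234 58.94121982123238 [0.44714859 0.13463056 0.11536892]
```

View pics/p1.png

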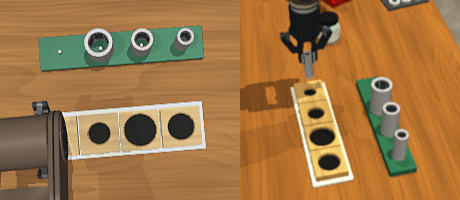

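The socket is held upright over the smallest recess (side crop about (310,90)). The other three still stand on the rail. I lower it the same 65 mm I lifted it.

>>> move_arm --plan '[0,0,-20,0,0,0,15,0,0,-20,0,0,0,15,0,0,-13,0,0,0,15,0,0,-4,0,0,0,15,0,0,-3,0,0,0,15,0,0,-2,0,0,0,15,0,0,-1.5,0,0,0,15,0,0,-1,0,0,0,15,0,0,0,0,0,0,15,0,0,0,0,0,0,15]'

```text
time: 5.75
eef_pos: [0.446, 0.1348, 0.0504]
tcp_rot: [0.685, 0.729, 0.0, 0.0]
contact_force: [-0.2, 0.7, -1.1]
opening: 0.249
finger_force: 58.8
```

>>> move_arm --plan '[0,0,-0.5,0,0,0,15,0,0,-0.5,0,0,0,15,0,0,0,0,0,0,15,0,0,0,0,0,0,15]'

```text
time: 6.15
eef_pos: [0.4462, 0.1348, 0.0503]
tcp_rot: [0.685, 0.729, 0.0, 0.0]
contact_force: [-3.1, -0.6, 5.3]
opening: 0.255
finger_force: 59.5
```

Contact on the recess floor. I release slowly, back off, and go on to b: rise 140, then shift +189.6, −260.7.

>>> move_arm --plan '[0,0,0,0,0,0,26,0,0,0,0,0,0,30,0,0,0,0,0,0,45,0,0,0,0,0,0,70,0,0,0,0,0,0,85,0,0,0,0,0,0,85,0,0,0,0,0,0,85,0,0,10,0,0,0,85,0,0,30,0,0,0,85,0,0,50,0,0,0,85,0,0,46,0,0,0,85,0,0,0,0,0,0,85]'

```text
time: 7.35
eef_pos: [0.4507, 0.1352, 0.1941]
tcp_rot: [0.685, 0.729, 0.006, 0.005]
contact_force: [-0.3, -0.0, -0.4]
opening: 0.995
finger_force: 0.0
```

>>> move_arm --plan '[19,-26,0,0,0,0,85,28,-38,0,0,0,0,85,28,-39,0,0,0,0,85,28,-39,0,0,0,0,85,28,-39,0,0,0,0,85,28,-39,0,0,0,0,85,20,-27,0,0,0,0,85,10.6,-13.7,0,0,0,0,85,0,0,0,0,0,0,85,0,0,0,0,0,0,85]'

```text
time: 8.35
eef_pos: [0.6349, -0.1257, 0.1846]
tcp_rot: [0.685, 0.728, -0.0, -0.001]
contact_force: [-0.8, 0.1, 0.8]
opening: 0.994
finger_force: 0.0
```

```bash
python3 - <<'E'
from h import *
a=cam("top");b=cam("side")
cv2.imwrite("pics/p2.png",cv2.hconcat([cv2.resize(a["color"][150:350,180:420],None,fx=1.6,fy=1.6),cv2.resize(b["color"][120:320,200:420],None,fx=1.6,fy=1.6)])[:,:,::-1])
E
```

```text
(no output)
```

View pics/p2.png

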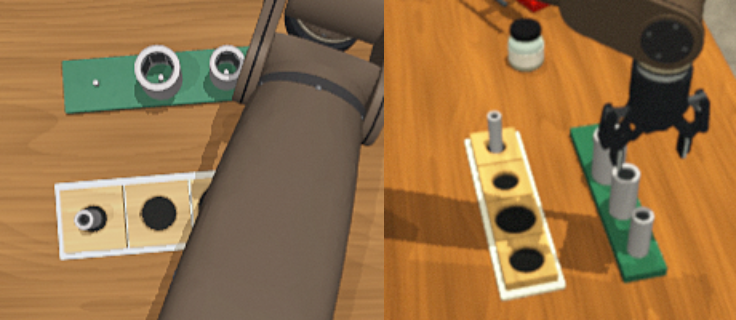

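Socket a stands upright inside its recess (top crop (88,218), side crop (494,130)). I now pick b.

>>> move_arm --plan '[0,0,-40,0,0,0,85,0,0,-40,0,0,0,85,0,0,-35,0,0,0,85,0,0,-19,0,0,0,85,0,0,0,0,0,0,85,0,0,0,0,0,0,60,0,0,0,0,0,0,25,0,0,0,0,0,0,25,0,0,0,0,0,0,25,0,0,0,0,0,0,25,0,0,0,0,0,0,25,0,0,0,0,0,0,25]' --newtons 70

```text
time: 9.65
eef_pos: [0.6369, -0.1264, 0.0533]
tcp_rot: [0.685, 0.728, 0.001, 0.002]
contact_force: [-0.1, 0.9, 6.3]
opening: 0.365
finger_force: 70.1
```

>>> move_arm --plan '[0,0,10,0,0,0,25,0,0,15,0,0,0,25,0,0,25,0,0,0,25,0,0,15,0,0,0,25,-20,0,0,0,0,0,25,-30,0,0,0,0,0,25,-30,0,0,0,0,0,25,-20,10,0,0,0,0,25,-15,20,0,0,0,0,25,-15,30,0,0,0,0,25,-14.6,35,0,0,0,0,25,-15,35,0,0,0,0,25]'

```text
time: 10.85
eef_pos: [0.475, 0.0049, 0.1165]
tcp_rot: [0.685, 0.728, 0.0, 0.0]
contact_force: [0.4, 0.6, -3.2]
opening: 0.37
finger_force: 70.3
```

>>> move_arm --plan '[-15,30,0,0,0,0,25,-10,15.7,0,0,0,0,25,0,0,0,0,0,0,25,0,0,0,0,0,0,25]'

```text
time: 11.25
eef_pos: [0.451, 0.0496, 0.1166]
tcp_rot: [0.685, 0.729, 0.0, 0.001]
contact_force: [-0.5, -0.0, -3.2]
opening: 0.366
finger_force: 70.2
```

>>> move_arm --plan '[0,0,-20,0,0,0,25,0,0,-20,0,0,0,25,0,0,-12,0,0,0,25,0,0,-4,0,0,0,25,0,0,-3,0,0,0,25,0,0,-2,0,0,0,25,0,0,-2,0,0,0,25,0,0,-1,0,0,0,25,0,0,-0.5,0,0,0,25,0,0,-0.5,0,0,0,25,0,0,0,0,0,0,25,0,0,0,0,0,0,25]'

```text
time: 12.45
eef_pos: [0.4517, 0.0496, 0.0532]
tcp_rot: [0.685, 0.729, 0.0, 0.0]
contact_force: [-3.6, -0.4, 9.1]
opening: 0.366
finger_force: 71.7
```

>>> move_arm --plan '[0,0,0,0,0,0,36,0,0,0,0,0,0,42,0,0,0,0,0,0,55,0,0,0,0,0,0,75,0,0,0,0,0,0,85,0,0,0,0,0,0,85,0,0,0,0,0,0,85,0,0,10,0,0,0,85,0,0,30,0,0,0,85,0,0,40,0,0,0,85,0,0,20,0,0,0,85,0,0,0,0,0,0,85]'

```text
time: 13.65
eef_pos: [0.4537, 0.0494, 0.1559]
tcp_rot: [0.685, 0.729, 0.003, 0.004]
contact_force: [0.1, -0.5, -0.5]
opening: 0.997
finger_force: 0.0
```

>>> move_arm --plan '[20,-10,0,0,0,0,85,40,-20,0,0,0,0,85,40,-20,0,0,0,0,85,40,-20,0,0,0,0,85,25,-13,0,0,0,0,85,14.9,-7.4,0,0,0,0,85,0,0,0,0,0,0,85,0,0,0,0,0,0,85]'

```text
time: 14.45
eef_pos: [0.6296, -0.0404, 0.1497]
tcp_rot: [0.685, 0.728, -0.001, -0.001]
contact_force: [-0.2, 0.2, -0.1]
opening: 0.996
finger_force: 0.0
```

```bash
python3 - <<'E'
from h import *
a=cam("top");b=cam("side");print(ctrl.get_state()["eef_pos"])
cv2.imwrite("pics/p3.png",cv2.hconcat([cv2.resize(a["color"][150:350,180:420],None,fx=1.6,fy=1.6),cv2.resize(b["color"][120:320,200:420],None,fx=1.6,fy=1.6)])[:,:,::-1])
E
```

```text
[ 0.62944158 -0.04002302  0.15033832]
```

View pics/p3.png

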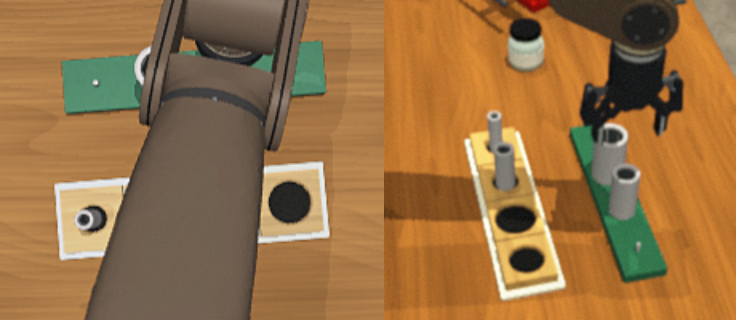

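Socket b stands upright in its recess (side crop (504,168)). Next is c.

>>> move_arm --plan '[0,0,-30,0,0,0,85,0,0,-30,0,0,0,85,0,0,-25,0,0,0,85,0,0,-12,0,0,0,85,0,0,0,0,0,0,85,0,0,0,0,0,0,60,0,0,0,0,0,0,35,0,0,0,0,0,0,35,0,0,0,0,0,0,35,0,0,0,0,0,0,35,0,0,0,0,0,0,35,0,0,0,0,0,0,35]' --newtons 80

```text
time: 15.75
eef_pos: [0.6324, -0.041, 0.0564]
tcp_rot: [0.685, 0.729, 0.001, 0.002]
contact_force: [0.3, 1.4, 5.4]
opening: 0.482
finger_force: 82.3
```

>>> move_arm --plan '[0,0,10,0,0,0,35,0,0,15,0,0,0,35,0,0,25,0,0,0,35,0,0,15,0,0,0,35,-10,-4.5,0,0,0,0,35,-25,-12,0,0,0,0,35,-30,-14,0,0,0,0,35,-35,-16,0,0,0,0,35,-35,-16,0,0,0,0,35,-24.5,-12,0,0,0,0,35,-10,-5,0,0,0,0,35,0,0,0,0,0,0,35]'

```text
time: 16.95
eef_pos: [0.4593, -0.1203, 0.1182]
tcp_rot: [0.686, 0.728, -0.0, -0.001]
contact_force: [0.8, -0.8, -5.1]
opening: 0.484
finger_force: 82.6
```

>>> move_arm --plan '[0,0,0,0,0,0,35,0,0,-20,0,0,0,35,0,0,-20,0,0,0,35,0,0,-12,0,0,0,35,0,0,-4,0,0,0,35,0,0,-3,0,0,0,35,0,0,-2,0,0,0,35,0,0,-1.5,0,0,0,35,0,0,-1,0,0,0,35,0,0,-0.5,0,0,0,35,0,0,0,0,0,0,35]'

```text
time: 18.05
eef_pos: [0.4618, -0.1205, 0.0563]
tcp_rot: [0.685, 0.729, 0.0, 0.001]
contact_force: [-1.4, 1.0, 2.2]
opening: 0.484
finger_force: 83.3
```

>>> move_arm --plan '[0,0,-0.5,0,0,0,35,0,0,0,0,0,0,46,0,0,0,0,0,0,52,0,0,0,0,0,0,65,0,0,0,0,0,0,85,0,0,0,0,0,0,85,0,0,0,0,0,0,85,0,0,10,0,0,0,85,0,0,30,0,0,0,85,0,0,40,0,0,0,85,0,0,16.5,0,0,0,85,0,0,0,0,0,0,85]'

```text
time: 19.25
eef_pos: [0.4635, -0.1213, 0.1554]
tcp_rot: [0.685, 0.729, 0.001, 0.004]
contact_force: [0.3, -0.2, -0.9]
opening: 0.993
finger_force: 0.0
```

>>> move_arm --plan '[20,20,0,0,0,0,85,34,34,0,0,0,0,85,34,34,0,0,0,0,85,34,34,0,0,0,0,85,28,28,0,0,0,0,85,15.3,14.5,0,0,0,0,85,0,0,0,0,0,0,85,0,0,0,0,0,0,85]'

```text
time: 20.05
eef_pos: [0.6254, 0.0444, 0.1493]
tcp_rot: [0.685, 0.729, -0.001, -0.001]
contact_force: [-0.3, -0.0, 0.3]
opening: 0.993
finger_force: 0.0
```

```bash
python3 - <<'E'
from h import *
a=cam("top");b=cam("side");print(ctrl.get_state()["eef_pos"])
cv2.imwrite("pics/p4.png",cv2.hconcat([cv2.resize(a["color"][150:350,180:420],None,fx=1.6,fy=1.6),cv2.resize(b["color"][120:320,200:420],None,fx=1.6,fy=1.6)])[:,:,::-1])
E
```

```text
[0.62530895 0.043577   0.15016212]
```

View pics/p4.png

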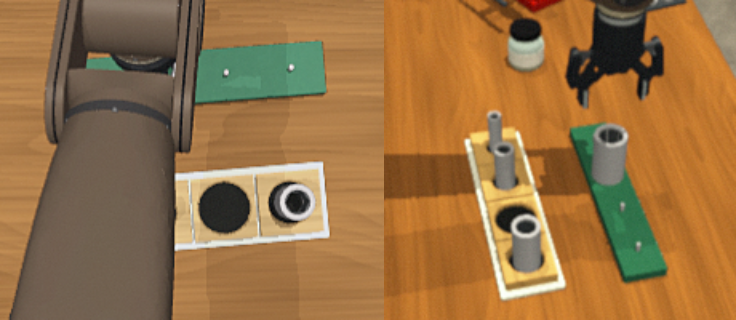

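Socket c stands upright in its recess (side crop (526,243)). Last is d.

>>> move_arm --plan '[0,0,-30,0,0,0,85,0,0,-30,0,0,0,85,0,0,-23,0,0,0,85,0,0,-12,0,0,0,85,0,0,0,0,0,0,85,0,0,0,0,0,0,70,0,0,0,0,0,0,47,0,0,0,0,0,0,47,0,0,0,0,0,0,47,0,0,0,0,0,0,47,0,0,0,0,0,0,47,0,0,0,0,0,0,47]' --newtons 90

```text
time: 21.35
eef_pos: [0.6285, 0.0441, 0.0587]
tcp_rot: [0.685, 0.729, 0.001, 0.002]
contact_force: [0.8, -0.1, 6.7]
opening: 0.621
finger_force: 96.8
```

>>> move_arm --plan '[0,0,10,0,0,0,47,0,0,15,0,0,0,47,0,0,25,0,0,0,47,0,0,15,0,0,0,47,-10,-4.6,0,0,0,0,47,-25,-12,0,0,0,0,47,-30,-14,0,0,0,0,47,-35,-16,0,0,0,0,47,-35,-16,0,0,0,0,47,-25.5,-12,0,0,0,0,47,-10,-5,0,0,0,0,47,0,0,0,0,0,0,47]'

```text
time: 22.55
eef_pos: [0.4537, -0.0354, 0.1199]
tcp_rot: [0.686, 0.728, -0.001, -0.001]
contact_force: [1.1, 0.1, -7.1]
opening: 0.622
finger_force: 97.1
```

>>> move_arm --plan '[0,0,0,0,0,0,47,0,0,-20,0,0,0,47,0,0,-20,0,0,0,47,0,0,-12,0,0,0,47,0,0,-4,0,0,0,47,0,0,-3,0,0,0,47,0,0,-2,0,0,0,47,0,0,-1.5,0,0,0,47,0,0,-1,0,0,0,47,0,0,-0.5,0,0,0,47,0,0,0,0,0,0,47]'

```text
time: 23.65
eef_pos: [0.4567, -0.0355, 0.0585]
tcp_rot: [0.685, 0.729, 0.0, 0.0]
contact_force: [-2.2, 0.4, 2.5]
opening: 0.624
finger_force: 98.0
```

Floor contact: the force went from −7 to +2.5 N. I release, rise and move clear.

>>> move_arm --plan '[0,0,-0.5,0,0,0,47,0,0,0,0,0,0,58,0,0,0,0,0,0,64,0,0,0,0,0,0,74,0,0,0,0,0,0,85,0,0,0,0,0,0,85,0,0,0,0,0,0,85,0,0,10,0,0,0,85,0,0,30,0,0,0,85,0,0,40,0,0,0,85,0,0,16,0,0,0,85,0,0,0,0,0,0,85]'

```text
time: 24.85
eef_pos: [0.4584, -0.036, 0.1567]
tcp_rot: [0.685, 0.729, 0.002, 0.004]
contact_force: [0.7, -0.1, 0.2]
opening: 0.995
finger_force: 0.0
```

>>> move_arm --plan '[20,15,10,0,0,0,85,25,35,10,0,0,0,85,25,40,10,0,0,0,85,15,45,10,0,0,0,85,10,45,0,0,0,0,85,10,45,0,0,0,0,85,0,45,0,0,0,0,85,0,45,0,0,0,0,85,0,30,0,0,0,0,85,0,15,0,0,0,0,85,0,0,0,0,0,0,85]'

```text
time: 25.95
eef_pos: [0.5601, 0.3258, 0.1911]
tcp_rot: [0.684, 0.729, -0.001, -0.0]
contact_force: [-0.0, 0.1, -0.9]
opening: 0.996
finger_force: 0.0
```

```bash
python3 - <<'E'
from h import *
a=cam("top");b=cam("side")
cv2.imwrite("pics/p5.png",cv2.hconcat([cv2.resize(a["color"][150:350,180:420],None,fx=1.6,fy=1.6),cv2.resize(b["color"][120:320,200:420],None,fx=1.6,fy=1.6)])[:,:,::-1])
E
```

```text
(no output)
```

View pics/p5.png

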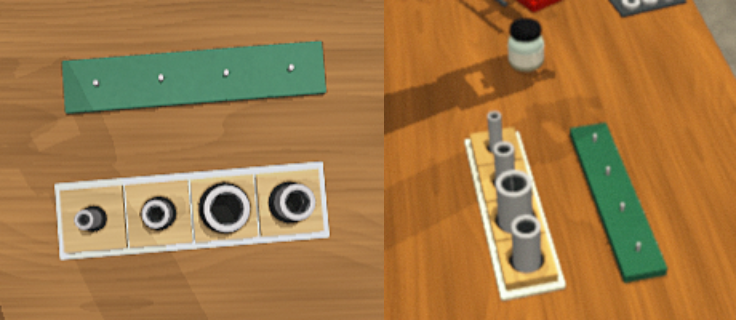

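All four sockets stand in their recesses in both views, and the rail is empty. I run a quick numeric check of the rims and hand in if they agree.

```bash
python3 - <<'E'
from h import *
from plant import order
d=cam("top"); ok=True
T=dict(a=(.4454,.1349,.08,24),b=(.4504,.0499,.084,34),c=(.4608,-.12,.088,44),d=(.4556,-.0351,.092,56))
for k,(x,y,h,D) in T.items():
    g=cv2.GaussianBlur(cv2.cvtColor(ortho(d,.02+h,x+.05,y+.05,200,200),cv2.COLOR_RGB2GRAY),(5,5),0)
    c=cv2.HoughCircles(g,cv2.HOUGH_GRADIENT_ALT,1,30,param1=100,param2=.5,minRadius=D-6,maxRadius=D+6)
    e=None if c is None else (np.array([100-c[0,0,1],100-c[0,0,0]])*.5).round(1)
    print(k,"offset mm",e); ok&=e is not None and np.hypot(*e)<6
print(ok)
if ok: print(order.sign_off())
E
```

```text
a offset mm [0.5 1. ]
b offset mm [ 0.5 -1.5]
c offset mm [-0.5  0. ]
d offset mm [ 0. -2.]
True
the job is handed in; nothing more can be done
None
```

All four sockets stand upright in their matching recesses, with rims within about 2 mm of the recess centres in the last picture; the jar and screwdriver were not touched, and the job was handed in at about 26 s.

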